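Stir a batch of beads in the studio's bead warmer

TASK

Take the lid off the bead warmer's pan and set it aside, put every blue bead from the white tray into the pan with the others, then take the wooden stick from its stand and stir the beads with its tip close to the pan floor for at least three full wide rounds, about half-way out to the wall, so that the beads are pushed about. Then stand the stick back in its stand and seat the lid flat on the pan, and only after that turn the dial clockwise until it clicks over to on. All beads must end up in the pan; leave the small vase where it stands.

Things in the scene. Friction and masses are not known exactly. Their poses are not given: they have to be found in the camera images.
- blue1: blue barrel bead (a short solid cylinder), smooth and slippery (glazed), 26 mm in diameter, 22 mm long, 25 g, a dark 8 mm hole mark on both flat ends; origin at its centre, z along the bead's axis. Two to four blue beads are present, standing in the white tray at the start; an absent one reads None
- blue2: blue barrel bead (a short solid cylinder), smooth and slippery (glazed), 26 mm in diameter, 22 mm long, 25 g, a dark 8 mm hole mark on both flat ends; origin at its centre, z along the bead's axis. Two to four blue beads are present, standing in the white tray at the start; an absent one reads None
- blue3: blue barrel bead (a short solid cylinder), smooth and slippery (glazed), 26 mm in diameter, 22 mm long, 25 g, a dark 8 mm hole mark on both flat ends; origin at its centre, z along the bead's axis. Two to four blue beads are present, standing in the white tray at the start; an absent one reads None
- blue4: blue barrel bead (a short solid cylinder), smooth and slippery (glazed), 26 mm in diameter, 22 mm long, 25 g, a dark 8 mm hole mark on both flat ends; origin at its centre, z along the bead's axis. Two to four blue beads are present, standing in the white tray at the start; an absent one reads None
- clay1: white clay bead, the same barrel shape, smooth and slippery (glazed), 26 mm in diameter, 22 mm long, 25 g, a dark 8 mm hole mark on both flat ends; origin at its centre, z along the bead's axis; it stands in the pan from the start, in a ring of four about 38 mm from the pan's middle
- clay2: terracotta clay bead, the same barrel shape, smooth and slippery (glazed), 26 mm in diameter, 22 mm long, 25 g, a dark 8 mm hole mark on both flat ends; origin at its centre, z along the bead's axis; it stands in the pan from the start, in a ring of four about 38 mm from the pan's middle
- clay3: white clay bead, the same barrel shape, smooth and slippery (glazed), 26 mm in diameter, 22 mm long, 25 g, a dark 8 mm hole mark on both flat ends; origin at its centre, z along the bead's axis; it stands in the pan from the start, in a ring of four about 38 mm from the pan's middle
- clay4: terracotta clay bead, the same barrel shape, smooth and slippery (glazed), 26 mm in diameter, 22 mm long, 25 g, a dark 8 mm hole mark on both flat ends; origin at its centre, z along the bead's axis; it stands in the pan from the start, in a ring of four about 38 mm from the pan's middle
- warmer: bead warmer, fixed to the table: grey base 310 x 200 mm, top 30 mm above the table, carrying a fixed round steel pan at the back (+x of its frame, 55 mm from its middle) and a black dial at the front (100 mm from its middle, towards -x, so 155 mm from the pan's middle); origin under the middle of the base, x from dial to pan
- pan_floor (a point): middle of the pan's inner floor, 35 mm above the table; axes as the warmer's (x away from the dial). Pan: inner radius 86 mm, wall 4 mm, inner depth 60 mm
- pan_rim (a point): middle of the pan's mouth at rim height, 95 mm above the table; axes as the warmer's
- lid: round aluminium lid, 300 g; origin at the centre of its underside, z up. A plug 158 mm across and 8 mm deep goes inside the pan's mouth, a flange 188 mm across and 4 mm thick rests on the rim (seated: origin 8 mm below the rim); in its middle a dark wooden knob 28 mm in diameter, from 24 to 50 mm above the origin. It sits loose on the pan at the start
- mat: cork mat 180 x 180 x 4 mm, fixed and empty: a free place to put the lid down meanwhile; origin under its middle
- stick: wooden stirring stick, 135 mm long, 70 g, standing upright in the terracotta stand at the start; origin at the middle of its lower end, z up along it: round, 14 mm thick, for the lower 62 mm, then a flat black rubber-covered handle 24 mm wide along its x and 16 mm thick along its y, up to the top at 135 mm
- stick_tip (a point): middle of the stick's flat lower end (the stick's origin)
- stand: round terracotta stand for the stick, fixed, 68 mm wide, flaring to 94 mm at its mouth, 62 mm high, with a round well 26 mm across that widens to a funnel about 52 mm across over the top 15 mm (well floor 6 mm above the table); origin under its middle
- tray: white tray, fixed, 150 x 150 mm, floor 5 mm above the table, walls 5 mm thick and 11 mm high over the table; origin under its middle. The blue beads stand about 32 mm from its middle both ways along its x and y, 64 mm apart
- dial_grip (a point): point on the dial's upright axis where to grip it, 61 mm above the table; its x lies along the grip bar. Black dial: a disc 48 mm across with top 40 mm above the table, on it a grip bar 44 mm long, 13 mm thick, from 40 to 68 mm above the table
- dial (a joint): dial angle, rad: 0 off (bar in line with the warmer's x), growing clockwise from above to its stop at 1.2 (on). A sprung detent resists with up to about 0.16 N m until 0.6, then pulls it on with a click to 1.2, where it stays; released before that, it springs back to off
- vase: small terracotta vase, 68 mm wide, 95 mm high, loose; a bystander, leave it alone; origin under its middle

How it is judged (in metres and radians):
On the way, in this order (a step that is already met when the one before it is completed fails the run):
1. every blue bead lies in the pan with the clay beads (horizontal distance between each of blue1, blue2, blue3, blue4, clay1, clay2, clay3, clay4 and pan_floor below 0.082 m and z of blue1 in the frame of pan_floor between 0 and 0.058 m and z of blue2 in the frame of pan_floor between 0 and 0.058 m and z of blue3 in the frame of pan_floor between 0 and 0.058 m and z of blue4 in the frame of pan_floor between 0 and 0.058 m and z of clay1 in the frame of pan_floor between 0 and 0.058 m and z of clay2 in the frame of pan_floor between 0 and 0.058 m and z of clay3 in the frame of pan_floor between 0 and 0.058 m and z of clay4 in the frame of pan_floor between 0 and 0.058 m), for 0.2 s.
2. stirring: the stick's tip, within 20 mm of the pan floor, passes the far side of the pan, 20 mm or more from its middle (z of stick_tip in the frame of pan_floor between -0.01 and 0.02 m and x of stick_tip in the frame of pan_floor above 0.02 m and y of stick_tip in the frame of pan_floor between -0.02 and 0.02 m).
3. stirring: the stick's tip, within 20 mm of the pan floor, passes the left or right side of the pan, 20 mm or more from its middle (z of stick_tip in the frame of pan_floor between -0.01 and 0.02 m and (y of stick_tip in the frame of pan_floor above 0.02 m or y of stick_tip in the frame of pan_floor below -0.02 m) and x of stick_tip in the frame of pan_floor between -0.02 and 0.02 m).
4. stirring: the stick's tip, within 20 mm of the pan floor, passes the near side of the pan, 20 mm or more from its middle (z of stick_tip in the frame of pan_floor between -0.01 and 0.02 m and x of stick_tip in the frame of pan_floor below -0.02 m and y of stick_tip in the frame of pan_floor between -0.02 and 0.02 m).
5. stirring: the stick's tip, within 20 mm of the pan floor, passes the left or right side of the pan, 20 mm or more from its middle (all of step 3).
6. stirring: the stick's tip, within 20 mm of the pan floor, passes the far side again of the pan, 20 mm or more from its middle (all of step 2).
7. stirring: the stick's tip, within 20 mm of the pan floor, passes the left or right side of the pan, 20 mm or more from its middle (all of step 5).
8. stirring: the stick's tip, within 20 mm of the pan floor, passes the near side again of the pan, 20 mm or more from its middle (all of step 4).
9. the clay beads have been shifted (of each opposite pair at least one by 8 mm), the stick is back upright in its stand and the lid sits on the pan (all of step 1 and horizontal distance between stick_tip and stand below 0.022 m and z of stick_tip in the frame of stand below 0.025 m and angle between stick's own z axis and vertical below 0.45 rad and horizontal distance between lid and pan_rim below 0.01 m and z of lid in the frame of pan_rim between -0.014 and -0.004 m and angle between lid's own z axis and vertical below 0.06 rad and distance of any of clay1, clay3 from where it was at the start of the episode above 0.008 m and distance of any of clay2, clay4 from where it was at the start of the episode above 0.008 m), for 0.3 s.
10. the dial has clicked over to on (value of joint dial above 1.08 rad), for 0.3 s.
At the end, for the whole second after the job is handed in: All beads within 82 mm of the pan axis, under the lid; stick at rest in its stand (tip within 22 mm of its axis, 25 mm of its foot, lean under 0.45 rad); lid seated at rest (within 10 mm of the pan axis, plug inside the rim, tilt under 0.06 rad); dial above 1.08 rad (all of step 1 and horizontal distance between stick_tip and stand below 0.022 m and z of stick_tip in the frame of stand below 0.025 m and angle between stick's own z axis and vertical below 0.45 rad and horizontal distance between lid and pan_rim below 0.01 m and z of lid in the frame of pan_rim between -0.014 and -0.004 m and angle between lid's own z axis and vertical below 0.06 rad and value of joint dial above 1.08 rad and linear speed of each of lid, stick below 0.02 m/s); the robot touches nothing.
It fails at once if the vase is moved more than 30 mm or tipped over (distance of vase from where it was at the start of the episode above 0.03 m or angle between vase's own z axis and vertical above 0.5 rad).
Of blue1, blue2, blue3, blue4 only 2 to 4 are there at a start; the rules pass over those that are not, and their reading is None.
At some moment in a run one of blue1, blue2, blue3, blue4 may be knocked a few centimetres aside while the robot is not near it.
It also fails if it takes over 210 s, if anything falls off the work surface, if the arm or the gripper's body presses on something with over 40 N, if the wrist force passes 120 N, or if a joint passes its speed limit or range.

ROBOT

A 6-joint arm with a two-finger parallel gripper is mounted at the origin on the work surface. World frame = base frame: x ahead of the robot, y to its left, z up, the work surface at z = 0. Lengths are in m, angles in degrees, forces in N, time in s.
With the tool pointing down it reaches from about 0.35 to 0.875 m from the base axis. Payload 4.2 kg.
Tool frame: the origin (TCP) lies on the centre line of the jaws, within the pads' length; the fingertips stand r.tip_extent ahead of it and the grasp point (between the pads) lies 11 mm behind it (r.tip_extent is the distance from the TCP to the fingertips, in m); z points along the fingers, y is the line along which they close (so a half turn about z gives the same grasp; the last joint's range is limited). The gripper opens to 87 mm and grips with 3 to 60 N. Pads are 19 mm wide; open, the fingers measure 117 mm over their backs; the gripper's body (75 mm by 190 mm) begins 51 mm behind the grasp point.
Start: joints at [-54.683, 22.042, 0.453, 0, -68.411, -14.817], TCP at [0.219, -0.585, 0.231] pointing down, gripper open.
Joint ranges: [-179.83, 179.83], [-69.29, 118.12], [-61.27, 80.66], [-181.25, 117.63], [-171.15, -9.14], [-177.46, 177.46]. Speed limits (degrees/s): [159.86, 159.86, 180, 180, 180, 180].

INTERFACE

Orientations are given as a 3x3 rotation matrix whose columns are the frame's x, y, z axes.
In Python, from station import r gives the robot as it stands.
- The arm moves only by the shell command python3 -m jog 'ROWS'. ROWS is text: rows parted by semicolons, each of 5 numbers parted by spaces: the opening, from 0 (shut) to 1 (fully open), then the shift along the world's x, y, z in mm, then the turn about the world's z in degrees. In form: hand dx dy dz roll; .... A call has 1 to 5 rows; each row shifts and turns the commanded pose from where the row before left it; what a row does not reach is not made up. A row lasts 1/8 s, in which the tool goes at most 62.5 mm and 10.7 degrees, less where a joint would pass 70% of its speed; a pose out of reach is approached as far as the arm can. A call is refused whole if a number of a shift passes 62.5 or a number of a turn 10.7, either way. A call with a gripper value outside its range is refused whole. The fingers move at their own pace and stop on an object; the grip force is fixed at half the most. Time passes only in rows, so rows that do not move let the fingers close. It gives the time, the measured TCP pose, the force, the opening and the grip force at its end, in the units of the state.
- r.sense(): the state, without advancing time (a new reading comes with each control period).
- r.capture(name): name is "scene" or "side" or "wrist"; returns a dict with "pixels" (400x640x3 uint8, red, green, blue), "fovy" (degrees; the focal length in pixels is half the picture's height over the tangent of half this angle, whatever the lens; pixels are square), "cx", "cy" (the principal point, pixels), "origin" and "orientation" of the camera in the world; the wrist camera has in their place "T_tool_cam" (4x4, takes a point from camera to tool coordinates, whose origin is the TCP and whose axes are the flange's). Camera axes: x right, y down, z forward; pixel columns grow to the right and rows downward; lengths in m; the calibration is good to about 2 mm. A picture is of the moment at which its call begins: read the wrist's pose just before it. There is no depth.
- r.finish_job(): hands the job in; it is judged then, once.
The state is a dict: "time_s": time; "joints": joint angles; "joint_velocities": joint speeds; "effort": joint torques, N m; "tcp_pos": TCP position; "ee_rot": TCP orientation; "wrist_force": force on the tool from outside, world axes, zero at the start; "moment": the same for the moment, N m; "gripper_width": opening from 0.0 (shut) to 1.0 (fully open); "gripper_force": force on a finger pad.
Only numpy, scipy, OpenCV 4.12 (cv2) and the standard library are available. Lean on these libraries where they do the work, as an engineer would, in place of code of your own. Each camera call takes 0.05 s, during which the arm holds its last target. There are 200 camera calls.

## Working session

There is one attempt and no reset: what is moved stays moved. The work goes in short steps, Python scripts to look and compute and a shell command to move; the robot and the scene stay as the last step left them, time stands still between calls to the robot, and variables do not carry over. Pictures are saved under pics/ and viewed, at most 17 in all, crops included, and the job is handed in when it is done.

```bash
ls; mkdir -p pics; cat > h.py <<'E'
import numpy as np, cv2
from station import r
def cap(name,fn=None):
    s=r.sense(); c=r.capture(name); c['s']=s
    if name=='wrist':
        T=np.eye(4);T[:3,:3]=s['ee_rot'];T[:3,3]=s['tcp_pos'];M=T@np.array(c['T_tool_cam'])
        c['origin']=M[:3,3];c['orientation']=M[:3,:3]
    if fn: cv2.imwrite('pics/'+fn,c['pixels'][:,:,::-1])
    return c
def f(c): return 200/np.tan(np.radians(c['fovy'])/2)
def ray(c,u,v,z):
    d=np.array(c['orientation'])@np.array([(u-c['cx'])/f(c),(v-c['cy'])/f(c),1]); o=np.array(c['origin'])
    return o+d*(z-o[2])/d[2]
def proj(c,p):
    q=np.array(c['orientation']).T@(np.array(p)-np.array(c['origin'])); return q[:2]/q[2]*f(c)+[c['cx'],c['cy']]
E
python3 - <<'E'
from h import *
np.set_printoptions(precision=4,suppress=True)
for n in ['scene','side','wrist']:
    c=cap(n,n+'0.png'); print(n,c['fovy'],c['cx'],c['cy'],c['origin'],c['orientation'])
print(r.tip_extent,r.sense())
E
```

```text
pics
scene 53.51997171963389 319.50192439908983 199.10948324491716 [1.0073 0.1995 0.776 ] [[-0.4116  0.7386 -0.5339]
 [ 0.9113  0.3372 -0.2361]
 [ 0.0057 -0.5837 -0.8119]]
side 45.57495181004775 316.7927472202733 198.52201016392235 [-0.127  -0.607   0.6377] [[ 0.679  -0.3752  0.6311]
 [-0.7339 -0.3701  0.5696]
 [ 0.0199 -0.8499 -0.5266]]
wrist 59.949439472484435 317.3041002698377 206.20736256697896 [ 0.148  -0.6119  0.3843] [[-0.3506  0.9015  0.2535]
 [ 0.9365  0.3366  0.0983]
 [ 0.0033  0.2719 -0.9623]]
0.008 {'time_s': 0.15, 'joints': array([-54.6845,  22.0808,   0.3991,  -0.0193, -68.4101, -14.8154]), 'joint_velocities': array([ 0.0745, -0.0921,  0.2821,  0.1668,  0.0001, -0.0475]), 'effort': array([ -0.0004, -39.1053,  18.7587,   4.2223,   0.0124,  -0.0001]), 'tcp_pos': array([ 0.2187, -0.585 ,  0.2297]), 'ee_rot': array([[-0.9367, -0.3501, -0.0007],
       [-0.3501,  0.9367,  0.0015],
       [ 0.0001,  0.0016, -1.    ]]), 'wrist_force': array([ 0.4841,  0.2898, -0.455 ]), 'moment': array([-0.0438,  0.003 , -0.0175]), 'gripper_force': 0.0, 'gripper_width': 1.0009721235510456}
```

View pics/scene0.png

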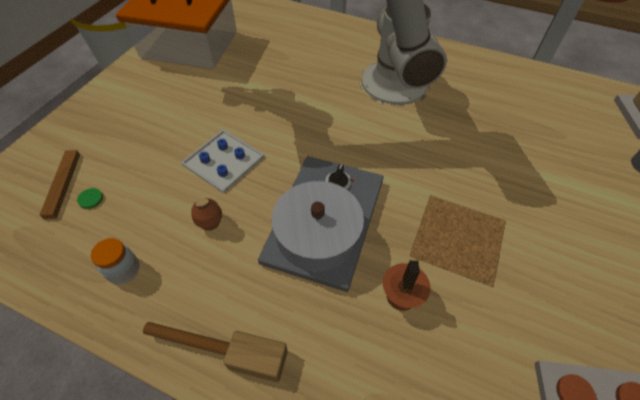

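View pics/side0.png

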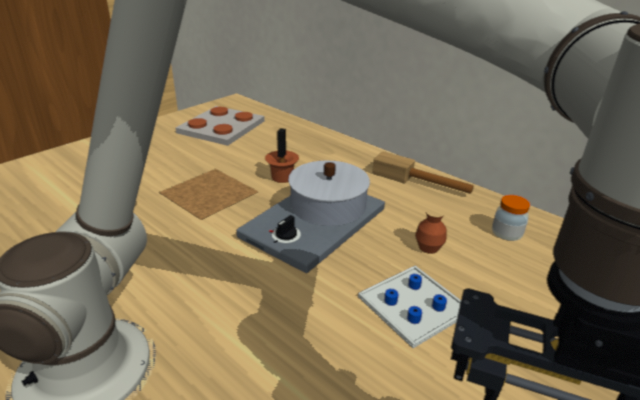

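The scene view shows four blue beads at about (205,157), (222,144), (239,153) and (222,170). The knob is at (318,210), the dial at (338,178), the mat at (459,237), the stick top at (412,263) and the vase at (206,214). The side view shows the same layout.

```bash
cat >> h.py <<'E'
def blobs(c,lo,hi,amin=15):
    h=cv2.cvtColor(c['pixels'],cv2.COLOR_RGB2HSV); m=cv2.inRange(h,lo,hi)
    n,l,st,ce=cv2.connectedComponentsWithStats(m)
    return [(st[i,4],ce[i],st[i]) for i in range(1,n) if st[i,4]>=amin]
def tri(obs):
    A=[];b=[]
    for c,u,v in obs:
        d=np.array(c['orientation'])@np.array([(u-c['cx'])/f(c),(v-c['cy'])/f(c),1]);d/=np.linalg.norm(d)
        P=np.eye(3)-np.outer(d,d);A.append(P);b.append(P@np.array(c['origin']))
    A=np.vstack(A);b=np.hstack(b);x=np.linalg.lstsq(A,b,rcond=None)[0];return x,np.linalg.norm(A@x-b)
E
python3 - <<'E'
from h import *
np.set_printoptions(precision=4,suppress=True)
s=cap('scene');d=cap('side')
for n,c in [('s',s),('d',d)]:
    for a,ce,st in blobs(c,(105,120,40),(130,255,255)): print(n,'blue',a,ce,ray(c,*ce,.016))
print('knob',tri([(s,318,206),(d,330,167)]))
print('knobray',ray(s,318,210,.124),ray(d,330,171,.124))
print('sticktop',tri([(s,413,264),(d,282,130)]))
print('mat',[ray(s,*p,.004) for p in [(430,198),(506,222),(494,279),(411,255)]])
print('base',[ray(s,*p,.03) for p in [(307,158),(383,178),(348,284),(261,262)]])
print('tray',[ray(s,*p,.011) for p in [(224,132),(264,156),(224,190),(183,160)]])
print('stand',ray(s,407,283,.062),ray(d,282,159,.062))
print('dial',tri([(s,340,170),(d,288,218)]),ray(s,338,178,.05))
E
```

```text
s blue 55 [221.5455 143.4727] [ 0.4506 -0.3288  0.016 ]
s blue 58 [238.7414 152.2931] [ 0.4587 -0.2717  0.016 ]
s blue 54 [203.7037 156.4074] [ 0.508  -0.3456  0.016 ]
s blue 64 [221.625  169.9219] [ 0.5272 -0.2797  0.016 ]
d blue 158 [414.7658 281.1139] [ 0.5279 -0.2781  0.016 ]
d blue 176 [390.9148 296.5   ] [ 0.4602 -0.2694  0.016 ]
d blue 179 [438.9721 302.4525] [ 0.5092 -0.3428  0.016 ]
d blue 189 [414.1799 314.3704] [ 0.4516 -0.3262  0.016 ]
knob (array([0.6008, 0.0145, 0.1305]), np.float64(0.0028701422635949493))
knobray [0.6041 0.0182 0.124 ] [0.5964 0.0077 0.124 ]
sticktop (array([0.6508, 0.2225, 0.1411]), np.float64(0.001516483764586834))
mat [array([0.3863, 0.2156, 0.004 ]), array([0.3802, 0.3936, 0.004 ]), array([0.5358, 0.3934, 0.004 ]), array([0.5536, 0.2182, 0.004 ])]
base [array([ 0.4143, -0.098 ,  0.03  ]), array([0.3961, 0.0961, 0.03  ]), array([0.6844, 0.1211, 0.03  ]), array([ 0.7139, -0.0617,  0.03  ])]
tray [array([ 0.4081, -0.3492,  0.011 ]), array([ 0.4391, -0.2091,  0.011 ]), array([ 0.5753, -0.2435,  0.011 ]), array([ 0.537 , -0.3901,  0.011 ])]
stand [0.6493 0.2272 0.062 ] [0.6439 0.2159 0.062 ]
dial (array([0.4511, 0.0007, 0.0706]), np.float64(0.005367250600546274)) [0.4564 0.0028 0.05  ]
```

```bash
python3 -m jog; python3 -m jog '1 0 0 0 0'
```

```text
time_s: 0.38
tcp_pos: [0.2189, -0.5853, 0.2304]
ee_rot: [[-0.937, -0.35, -0.0], [-0.35, 0.937, 0.0], [-0.0, 0.0, -1.0]]
wrist_force: [-0.5, 0.2, -0.4]
gripper_width: 0.997
gripper_force: 0.0invalid input
```

```bash
python3 -m jog '1 33 35 3 -2;1 33 35 3 -2;1 33 35 3 -2;1 33 35 3 -2;1 33 35 3 -2' >/dev/null; python3 -m jog '1 33 35 3 -2;1 33 35 3 -2;1 33 35 3 -2;1 0 0 0 0;1 0 0 0 0'
python3 - <<'E'
from h import *
np.set_printoptions(precision=4,suppress=True)
c=cap('wrist','w1.png')
for a,ce,st in blobs(c,(105,120,30),(130,255,255),60): print('blue',a,ce,st[:4],ray(c,*ce,.020))
E
```

```text
time_s: 1.62
tcp_pos: [0.4828, -0.3052, 0.2544]
ee_rot: [[-0.997, -0.079, -0.0], [-0.079, 0.997, 0.0], [0.0, 0.0, -1.0]]
wrist_force: [-0.2, -0.3, 0.5]
gripper_width: 1.002
gripper_force: 0.0
blue 385 [300.9714 148.5506] [290 138  22  22] [ 0.4517 -0.3259  0.02  ]
blue 396 [351.0581 159.9293] [340 149  23  23] [ 0.4599 -0.2689  0.02  ]
blue 380 [283.6132 197.3026] [273 186  22  23] [ 0.5092 -0.3422  0.02  ]
blue 371 [337.4232 216.3558] [328 205  21  23] [ 0.5273 -0.2779  0.02  ]
```

View pics/w1.png

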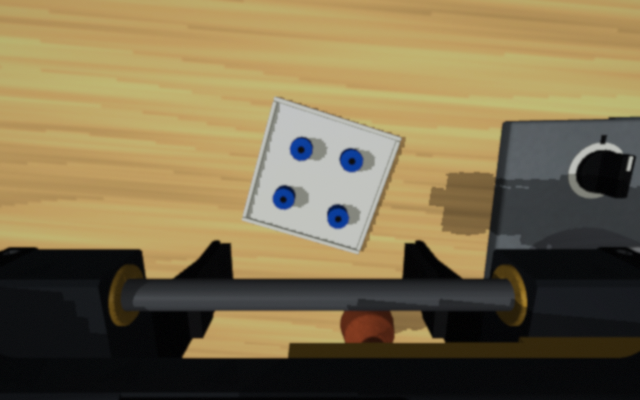

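Wrist picture: the four blue beads stand in the tray at (301,149), (351,160), (284,197) and (337,216), agreeing with the other cameras to about 2 mm. Next I look at the knob.

```bash
python3 -m jog '1 10 53 3 0;1 10 53 3 0;1 10 53 3 0;1 10 53 3 0;1 10 53 3 0' >/dev/null; python3 -m jog '1 10 53 3 0;1 0 0 0 0;1 0 0 0 0'
python3 - <<'E'
from h import *
np.set_printoptions(precision=4,suppress=True)
c=cap('wrist','w2.png')
print([ray(c,320,v,.137) for v in (150,200,250)])
E
```

```text
time_s: 2.68
tcp_pos: [0.5426, 0.0117, 0.2725]
ee_rot: [[-0.997, -0.078, -0.0], [-0.078, 0.997, -0.0], [0.0, -0.0, -1.0]]
wrist_force: [-0.3, -0.1, -0.5]
gripper_width: 0.999
gripper_force: 0.0
[array([0.5003, 0.0105, 0.137 ]), array([0.5431, 0.0139, 0.137 ]), array([0.5896, 0.0177, 0.137 ])]
```

View pics/w2.png

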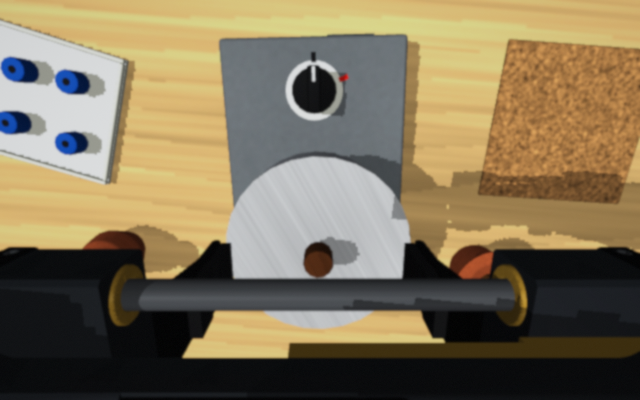

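The knob is at about (318,260), the lid circle spans columns 228–405, the dial is at (314,90) and its bar points along the picture's vertical.

```bash
python3 - <<'E'
from h import *
np.set_printoptions(precision=4,suppress=True)
c=cap('wrist')
h=cv2.cvtColor(c['pixels'],cv2.COLOR_RGB2HSV)
m=cv2.inRange(h,(0,90,15),(15,255,120)); 
n,l,st,ce=cv2.connectedComponentsWithStats(m)
for i in range(1,n):
    if st[i,4]>80: print(st[i],ce[i],ray(c,*ce[i],.124))
# lid circle fit: flange top z=.099
g=cv2.GaussianBlur(h,(3,3),0); m=((g[:,:,1]<35)&(g[:,:,2]>120)).astype(np.uint8); m[:140]=0;m[242:]=0;m[:,:215]=0;m[:,410:]=0
pts=[]
for v in range(156,240,3):
    x=np.where(m[v])[0]
    if len(x)>20: pts.append(ray(c,x[0]-.5,v,.099)[:2])
    if len(x)>20 and v<192: pts.append(ray(c,x[-1]+.5,v,.099)[:2])
P=np.array(pts);A=np.c_[2*P,np.ones(len(P))];x=np.linalg.lstsq(A,(P**2).sum(1),rcond=None)[0];print('lid',x[:2],np.sqrt(x[2]+x[0]**2+x[1]**2))
# base sides
for z,uv in [(.03,[(221,40),(234,200),(407,36),(401,200)])]: print([ray(c,*p,z) for p in uv])
for z in (.068,.04): print('dial',ray(c,314,90,z))
m=((h[:,:,2]<45)).astype(np.uint8); m[:50]=0;m[120:]=0;m[:,:280]=0;m[:,346:]=0
M=cv2.moments(m);print('dialblk',M['m10']/M['m00'],M['m01']/M['m00'])
m=((h[:,:,1]<60)&(h[:,:,2]>110)).astype(np.uint8); m[:55]=0;m[122:]=0;m[:,:280]=0;m[:,346:]=0
y,x=np.where(m);print('white',x.min(),x.max(),y.min(),y.max(),ray(c,(x.min()+x.max())/2,(y.min()+y.max())/2,.031))
im=c['pixels'][:,:,::-1]
cv2.imwrite('pics/w2c.png',np.vstack([cv2.resize(im[45:135,270:360],None,fx=4,fy=4,interpolation=2)]))
s=cap('scene')['pixels'][:,:,::-1];cv2.imwrite('pics/s2c.png',cv2.resize(s[140:320,260:460],None,fx=3.3,fy=3.3,interpolation=2))
E
```

```text
[ 480  171  144   31 2526] [558.6865 186.5301] [0.5176 0.2259 0.124 ]
[ 83 231  62  30 834] [119.1031 241.8441] [ 0.6012 -0.1701  0.124 ]
[305 243  28  34 745] [318.306  259.8872] [0.6052 0.017  0.124 ]
[448 245  47  35 701] [469.1755 260.0528] [0.5943 0.16   0.124 ]
lid [0.5664 0.0016] 0.07715074074112836
[array([ 0.4062, -0.1005,  0.03  ]), array([ 0.5788, -0.0848,  0.03  ]), array([0.3872, 0.0933, 0.03  ]), array([0.5636, 0.1124, 0.03  ])]
dial [0.4501 0.0008 0.068 ]
dial [0.4487 0.0005 0.04  ]
dialblk 314.2649199417758 90.14774381368268
white 280 345 55 121 [ 0.4464 -0.0014  0.031 ]
```

```bash
python3 -m jog '.7 30 2 0 0;.6 31 3 0 0;.6 0 0 -50 0;.6 0 0 -50 0;.6 0 0 -30 0' ; python3 -m jog '.6 0 0 -26 0;.6 0 0 0 0;0 0 0 0 0;0 0 0 0 0;0 0 0 0 0'; python3 -m jog '0 0 0 0 0;0 0 0 0 0'
```

```text
time_s: 3.45
tcp_pos: [0.6025, 0.0158, 0.1397]
ee_rot: [[-0.997, -0.076, -0.004], [-0.076, 0.997, -0.001], [0.004, -0.0, -1.0]]
wrist_force: [0.9, 0.1, 0.8]
gripper_width: 0.617
gripper_force: 0.0
time_s: 4.08
tcp_pos: [0.6044, 0.0177, 0.1177]
ee_rot: [[-0.997, -0.078, 0.002], [-0.078, 0.997, 0.001], [-0.002, 0.0, -1.0]]
wrist_force: [0.2, -0.1, 0.0]
gripper_width: 0.345
gripper_force: 0.0
time_s: 4.32
tcp_pos: [0.6044, 0.0176, 0.1176]
ee_rot: [[-0.997, -0.079, 0.001], [-0.079, 0.997, -0.0], [-0.001, -0.0, -1.0]]
wrist_force: [-1.4, -0.7, 4.9]
gripper_width: 0.311
gripper_force: 30.0
```

```bash
python3 -m jog '0 0 0 20 0;0 0 0 35 0;0 0 0 35 0;0 -15 30 0 0;0 -24 50 0 0' ; python3 -m jog '0 -24 50 0 0;0 -24 50 0 0;0 -24 50 0 0;0 -24 50 0 0;0 -2 7 0 0'; python3 -m jog '0 0 0 -40 0;0 0 0 -50 0;0 0 0 -50 0;0 0 0 -20 0;0 0 0 0 0'
python3 -c "
from h import *
c=cap('scene','s3.png')
cv2.imwrite('pics/s3c.png',cv2.resize(c['pixels'][100:340,240:560,::-1],None,fx=2.4,fy=2.4,interpolation=2))"
```

```text
time_s: 4.95
tcp_pos: [0.5641, 0.0976, 0.2054]
ee_rot: [[-0.997, -0.075, -0.002], [-0.075, 0.997, 0.0], [0.002, 0.001, -1.0]]
wrist_force: [0.7, 0.8, -3.3]
gripper_width: 0.309
gripper_force: 30.0
time_s: 5.58
tcp_pos: [0.4647, 0.3072, 0.2053]
ee_rot: [[-0.997, -0.083, -0.002], [-0.083, 0.997, -0.0], [0.002, -0.0, -1.0]]
wrist_force: [0.3, -0.9, -2.4]
gripper_width: 0.315
gripper_force: 30.0
time_s: 6.2
tcp_pos: [0.4658, 0.3026, 0.0441]
ee_rot: [[-0.997, -0.077, -0.004], [-0.077, 0.997, -0.004], [0.005, -0.004, -1.0]]
wrist_force: [-0.7, -0.1, -2.1]
gripper_width: 0.313
gripper_force: 30.0
```

View pics/s3c.png

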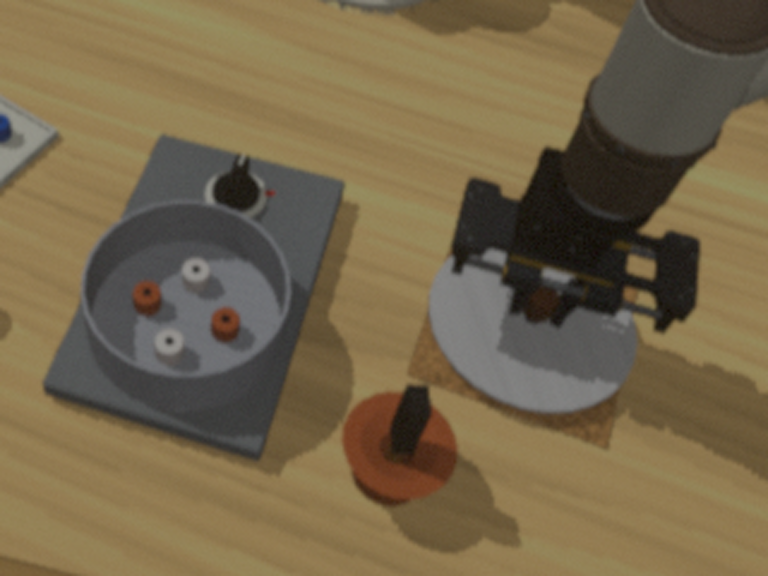

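The lid is held over the mat. The open pan shows white beads at crop (195,273) and (169,345), and terracotta beads at (147,298) and (226,324).

```bash
python3 -m jog '0 0 0 -7 0;0 0 0 0 0;0 0 0 0 0' ; python3 - <<'E'
from h import *
np.set_printoptions(precision=4,suppress=True)
c=cap('scene')
for p in [(195,273),(169,345),(147,298),(226,324)]:
    print('clay',ray(c,240+p[0]/2.4,100+p[1]/2.4,.057))
# rim fit: project outer circle r=.09 and inner at z=.095
from scipy.optimize import least_squares
def pr(x,y,rr):
    a=np.linspace(0,2*np.pi,200);P=np.array([proj(c,(x+rr*np.cos(t),y+rr*np.sin(t),.095)) for t in a]);P=(P-[240,100])*2.4
    return np.array([P[:,0].min(),P[:,0].max(),P[:,1].min(),P[:,1].max()])
print(least_squares(lambda q:pr(q[0],q[1],.09)-[84,291,201,376],[.604,.016]))
E
```

```text
time_s: 6.62
tcp_pos: [0.4672, 0.3048, 0.0402]
ee_rot: [[-0.997, -0.078, 0.001], [-0.078, 0.997, 0.001], [-0.001, 0.001, -1.0]]
wrist_force: [-0.2, 0.1, -3.0]
gripper_width: 0.311
gripper_force: 30.0
clay [0.5687 0.0101 0.057 ]
clay [0.6458 0.0201 0.057 ]
clay [ 0.6108 -0.0179  0.057 ]
clay [0.6063 0.0566 0.057 ]
     message: `xtol` termination condition is satisfied.
     success: True
      status: 3
         fun: [-2.303e+00  2.311e+00 -1.850e+00  1.114e+00]
           x: [ 6.033e-01  1.823e-02]
        cost: 7.651945542298279
         jac: [[-5.576e+02  1.043e+03]
               [-4.171e+02  1.103e+03]
               [ 7.899e+02  3.610e+02]
               [ 1.024e+03  4.663e+02]]
        grad: [-3.078e-05 -3.572e-05]
  optimality: 3.572033892851323e-05
 active_mask: [ 0.000e+00  0.000e+00]
        nfev: 4
        njev: 3
```

```bash
python3 -m jog '0 0 0 -4 0;0 0 0 -2 0;0 0 0 0 0' ; python3 -m jog '.6 0 0 0 0;.6 0 0 0 0;.6 0 0 60 0;.6 0 0 60 0;.6 0 -55 50 0'; python3 -m jog '.6 0 -60 0 0;.6 0 -60 0 0;.6 0 -60 0 0;.6 0 -60 0 0;.6 0 -60 0 0'; python3 -m jog '.6 -5 -60 0 0;.6 -11 -60 0 0;.55 0 -60 0 0;.55 0 -60 0 0;.55 0 0 0 0'
python3 - <<'E'
from h import *
c=cap('scene','s4.png');np.set_printoptions(precision=4,suppress=True)
for a,ce,st in blobs(c,(105,120,40),(130,255,255)): print('blue',a,ce,ray(c,*ce,.016))
E
```

```text
time_s: 7.05
tcp_pos: [0.4669, 0.3047, 0.0346]
ee_rot: [[-0.997, -0.079, 0.0], [-0.079, 0.997, -0.0], [-0.0, -0.0, -1.0]]
wrist_force: [-2.6, -0.1, 4.2]
gripper_width: 0.315
gripper_force: 30.0
time_s: 7.68
tcp_pos: [0.4683, 0.2604, 0.1985]
ee_rot: [[-0.997, -0.082, 0.004], [-0.082, 0.997, 0.003], [-0.004, 0.003, -1.0]]
wrist_force: [1.4, -0.4, -0.0]
gripper_width: 0.594
gripper_force: 0.0
time_s: 8.3
tcp_pos: [0.4669, -0.0435, 0.1959]
ee_rot: [[-0.997, -0.079, 0.001], [-0.079, 0.997, 0.0], [-0.001, 0.0, -1.0]]
wrist_force: [1.6, -0.5, 0.1]
gripper_width: 0.599
gripper_force: 0.0
time_s: 8.93
tcp_pos: [0.4504, -0.2852, 0.195]
ee_rot: [[-0.997, -0.072, -0.0], [-0.072, 0.997, -0.0], [0.0, -0.0, -1.0]]
wrist_force: [-0.5, 0.1, -0.3]
gripper_width: 0.553
gripper_force: 0.0
blue 52 [221.6538 143.4038] [ 0.4503 -0.3286  0.016 ]
blue 56 [238.6964 152.2143] [ 0.4585 -0.272   0.016 ]
blue 56 [203.6429 156.5893] [ 0.5086 -0.3454  0.016 ]
blue 64 [221.5625 169.8438] [ 0.5271 -0.28    0.016 ]
```

View pics/s4.png

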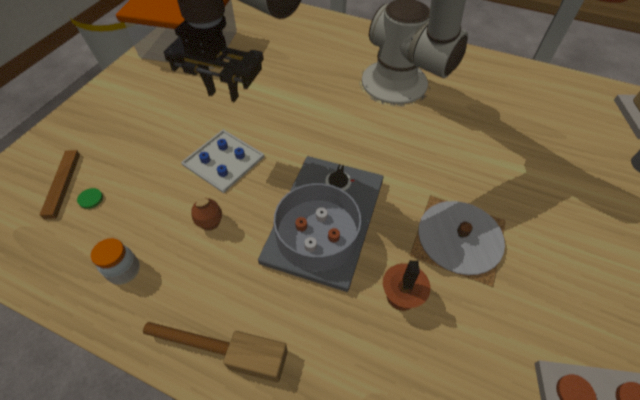

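Scene picture: the lid lies on the mat at (463,237), the pan is open with 4 clay beads, and the blue beads haven't moved.

```bash
python3 -m jog '.45 9 16 -50 0;.45 0 0 -50 0;.45 0 0 -50 0;.45 0 0 0 0'
```

```text
time_s: 9.48
tcp_pos: [0.4572, -0.2636, 0.0426]
ee_rot: [[-0.997, -0.08, -0.009], [-0.08, 0.997, 0.002], [0.009, 0.003, -1.0]]
wrist_force: [-1.0, 0.2, 0.9]
gripper_width: 0.454
gripper_force: 0.0
```

```bash
python3 -m jog '.45 2 -6 0 0;.45 0 0 0 0;.45 0 0 0 0'
```

```text
time_s: 9.85
tcp_pos: [0.4628, -0.2719, 0.0473]
ee_rot: [[-0.997, -0.078, 0.003], [-0.078, 0.997, -0.001], [-0.003, -0.001, -1.0]]
wrist_force: [-0.2, -0.4, 0.2]
gripper_width: 0.452
gripper_force: 0.0
```

```bash
python3 -m jog '.45 -3 2 -20 0;.45 0 0 -10 0;.45 0 0 0 0;0 0 0 0 0;0 0 0 0 0'; python3 -m jog '0 0 0 0 0;0 0 0 0 0;0 0 0 20 0;0 0 0 45 0;0 0 0 45 0';  python3 -m jog '0 19 42 0 0;0 19 42 0 0;0 20 42 0 0;0 20 42 0 0;0 20 42 0 0'; python3 -m jog '0 19 42 0 0;0 0 0 0 0;0 0 0 0 0'
```

```text
time_s: 10.48
tcp_pos: [0.4594, -0.2698, 0.0161]
ee_rot: [[-0.997, -0.079, 0.001], [-0.079, 0.997, -0.0], [-0.001, -0.0, -1.0]]
wrist_force: [-0.3, 1.4, 0.1]
gripper_width: 0.304
gripper_force: 0.0
time_s: 11.1
tcp_pos: [0.4584, -0.2695, 0.1263]
ee_rot: [[-0.997, -0.078, -0.002], [-0.078, 0.997, 0.0], [0.001, 0.001, -1.0]]
wrist_force: [0.7, -0.7, -0.8]
gripper_width: 0.286
gripper_force: 30.0
time_s: 11.72
tcp_pos: [0.5571, -0.0582, 0.1255]
ee_rot: [[-0.997, -0.078, -0.0], [-0.078, 0.997, 0.0], [0.0, 0.0, -1.0]]
wrist_force: [0.1, 0.3, 0.5]
gripper_width: 0.287
gripper_force: 30.0
time_s: 12.1
tcp_pos: [0.5752, -0.0177, 0.1251]
ee_rot: [[-0.997, -0.079, -0.001], [-0.079, 0.997, -0.0], [0.001, -0.0, -1.0]]
wrist_force: [-1.5, -0.8, 0.1]
gripper_width: 0.288
gripper_force: 30.0
```

```bash
python3 -m jog '0 0 0 -35 0;0 0 0 -20 0;0 0 0 0 0;.36 0 0 0 0;.36 0 0 0 0'; python3 -m jog '.36 0 0 30 0;.36 0 0 30 0;.45 -8 -43 0 0;.45 -8 -43 0 0;.45 -8 -44 0 0';  python3 -m jog '.45 -8 -44 0 0;.45 -8 -44 0 0;.45 -8 -43 0 0;.45 0 0 0 0;.45 0 0 0 0'
cat > b.py <<'E'
from h import *
np.set_printoptions(precision=4,suppress=True)
for n in ('scene','side'):
    c=cap(n)
    for a,ce,st in blobs(c,(105,120,30),(130,255,255)): print(n,a,ce,ray(c,*ce,.016))
E
python3 b.py
```

```text
time_s: 12.72
tcp_pos: [0.5766, -0.0178, 0.0719]
ee_rot: [[-0.997, -0.078, 0.002], [-0.078, 0.997, 0.0], [-0.002, 0.0, -1.0]]
wrist_force: [0.1, -0.2, 0.6]
gripper_width: 0.351
gripper_force: 0.0
time_s: 13.35
tcp_pos: [0.552, -0.1487, 0.1318]
ee_rot: [[-0.997, -0.079, 0.002], [-0.079, 0.997, -0.0], [-0.002, -0.0, -1.0]]
wrist_force: [0.6, 0.6, 0.3]
gripper_width: 0.447
gripper_force: 0.0
time_s: 13.98
tcp_pos: [0.528, -0.2785, 0.1311]
ee_rot: [[-0.997, -0.078, 0.001], [-0.078, 0.997, -0.0], [-0.001, -0.0, -1.0]]
wrist_force: [-0.8, 0.1, 0.2]
gripper_width: 0.451
gripper_force: 0.0
scene 23 [223.4348 145.6087] [ 0.4551 -0.3202  0.016 ]
scene 64 [203.8594 156.9688] [ 0.5095 -0.3441  0.016 ]
scene 66 [221.6061 169.9242] [ 0.5273 -0.2798  0.016 ]
scene 88 [307.7727 214.0682] [ 0.5574 -0.0286  0.016 ]
side 157 [414.7325 281.0892] [ 0.528 -0.278  0.016]
side 179 [438.9721 302.4525] [ 0.5092 -0.3428  0.016 ]
side 188 [414.2234 314.4096] [ 0.4515 -0.3263  0.016 ]
```

```bash
python3 - <<'E'
from h import *
s=cap('scene');d=cap('side')
print(tri([(s,206,214),(d,432,234)]),ray(s,206,214,.045),ray(d,432,234,.045))
E
```

```text
(array([ 0.66314994, -0.23087218,  0.03475015]), np.float64(0.001195684331750404)) [ 0.66753567 -0.22414306  0.045     ] [ 0.65040779 -0.23782639  0.045     ]
```

```bash
python3 -m jog '.45 0 0 -50 0;.45 0 0 -40 0;.45 0 0 -25 0;.45 0 0 0 0;.45 0 0 0 0'; python3 -m jog '0 0 0 0 0;0 0 0 0 0;0 0 0 0 0;0 0 0 0 0;0 0 0 20 0';  python3 -m jog '0 0 0 45 0;0 0 0 45 0;0 19 44 0 0;0 19 44 0 0;0 19 44 0 0'; python3 -m jog '0 19 44 0 0;0 19 44 0 0;0 20 44 0 0;0 0 0 0 0;0 0 0 0 0'
```

```text
time_s: 14.8
tcp_pos: [0.5283, -0.278, 0.0157]
ee_rot: [[-0.997, -0.08, 0.0], [-0.08, 0.997, 0.0], [-0.0, 0.0, -1.0]]
wrist_force: [0.2, 1.1, 0.2]
gripper_width: 0.449
gripper_force: 0.0
time_s: 15.42
tcp_pos: [0.5265, -0.2783, 0.0342]
ee_rot: [[-0.997, -0.078, -0.004], [-0.078, 0.997, 0.001], [0.004, 0.002, -1.0]]
wrist_force: [-0.3, -0.4, -0.9]
gripper_width: 0.292
gripper_force: 30.0
time_s: 16.05
tcp_pos: [0.5851, -0.1455, 0.1257]
ee_rot: [[-0.997, -0.078, 0.0], [-0.078, 0.997, 0.0], [-0.0, 0.0, -1.0]]
wrist_force: [0.6, -0.6, 0.1]
gripper_width: 0.291
gripper_force: 30.0
time_s: 16.68
tcp_pos: [0.6424, -0.0148, 0.1252]
ee_rot: [[-0.997, -0.079, -0.001], [-0.079, 0.997, -0.0], [0.001, -0.0, -1.0]]
wrist_force: [-0.2, 0.5, -1.3]
gripper_width: 0.291
gripper_force: 30.0
```

```bash
python3 -m jog '0 0 0 -35 0;0 0 0 -20 0;0 0 0 0 0;.36 0 0 0 0;.36 0 0 0 0'; python3 -m jog '.36 0 0 30 0;.36 0 0 30 0;.45 -24 -39 0 0;.45 -24 -39 0 0;.45 -24 -39 0 0';  python3 -m jog '.45 -24 -39 0 0;.45 -24 -39 0 0;.45 -24 -39 0 0;.45 -24 -39 0 0;.45 -23 -39 0 0'; python3 -m jog '.45 0 0 0 0;.45 0 0 0 0'; python3 b.py
```

```text
time_s: 17.3
tcp_pos: [0.6437, -0.0149, 0.0721]
ee_rot: [[-0.997, -0.078, 0.003], [-0.078, 0.997, 0.0], [-0.003, 0.0, -1.0]]
wrist_force: [0.8, 0.3, 0.6]
gripper_width: 0.347
gripper_force: 0.0
time_s: 17.92
tcp_pos: [0.5706, -0.1326, 0.1319]
ee_rot: [[-0.997, -0.079, 0.002], [-0.079, 0.997, -0.0], [-0.002, -0.0, -1.0]]
wrist_force: [0.2, 0.3, -1.4]
gripper_width: 0.446
gripper_force: 0.0
time_s: 18.55
tcp_pos: [0.4514, -0.328, 0.1319]
ee_rot: [[-0.997, -0.079, 0.002], [-0.079, 0.997, -0.001], [-0.002, -0.001, -1.0]]
wrist_force: [0.8, -0.0, -0.6]
gripper_width: 0.447
gripper_force: 0.0
time_s: 18.8
tcp_pos: [0.4522, -0.3267, 0.1314]
ee_rot: [[-0.997, -0.078, 0.002], [-0.078, 0.997, -0.001], [-0.001, -0.001, -1.0]]
wrist_force: [-0.3, 0.3, 0.6]
gripper_width: 0.45
gripper_force: 0.0
scene 57 [221.6667 143.5088] [ 0.4506 -0.3284  0.016 ]
scene 55 [203.6909 156.4909] [ 0.5083 -0.3454  0.016 ]
scene 106 [307.4906 213.8962] [ 0.5572 -0.0294  0.016 ]
scene 125 [295.288 238.952] [ 0.6281 -0.0255  0.016 ]
side 60 [349.2167 193.8333] [0.6922 0.0224 0.016 ]
side 179 [438.9721 302.4525] [ 0.5092 -0.3428  0.016 ]
side 188 [414.2234 314.4096] [ 0.4515 -0.3263  0.016 ]
```

```bash
python3 -m jog '.45 -1 0 -50 0;.45 0 0 -40 0;.45 0 0 -25 0;.45 0 0 0 0;.45 0 0 0 0'; python3 -m jog '0 0 0 0 0;0 0 0 0 0;0 0 0 0 0;0 0 0 0 0;0 0 0 20 0';  python3 -m jog '0 0 0 45 0;0 0 0 45 0;0 15 47 0 0;0 16 48 0 0;0 15 47 0 0'; python3 -m jog '0 16 48 0 0;0 15 47 0 0;0 16 48 0 0;0 15 47 0 0;0 16 48 0 0'; python3 -m jog '0 0 0 0 0;0 0 0 0 0'
```

```text
time_s: 19.52
tcp_pos: [0.4517, -0.3259, 0.0157]
ee_rot: [[-0.997, -0.08, 0.0], [-0.08, 0.997, -0.0], [-0.0, -0.0, -1.0]]
wrist_force: [-1.3, 0.3, 0.8]
gripper_width: 0.446
gripper_force: 0.0
time_s: 20.15
tcp_pos: [0.4496, -0.3262, 0.0344]
ee_rot: [[-0.997, -0.078, -0.004], [-0.078, 0.997, 0.002], [0.004, 0.002, -1.0]]
wrist_force: [-0.4, 0.4, -0.7]
gripper_width: 0.287
gripper_force: 30.0
time_s: 20.78
tcp_pos: [0.497, -0.1834, 0.1257]
ee_rot: [[-0.997, -0.078, 0.0], [-0.078, 0.997, 0.0], [-0.0, 0.0, -1.0]]
wrist_force: [-0.1, 0.1, -0.4]
gripper_width: 0.287
gripper_force: 30.0
time_s: 21.4
tcp_pos: [0.575, 0.0548, 0.1255]
ee_rot: [[-0.997, -0.078, -0.0], [-0.078, 0.997, -0.0], [0.0, -0.0, -1.0]]
wrist_force: [1.3, -0.5, -0.1]
gripper_width: 0.289
gripper_force: 30.0
time_s: 21.65
tcp_pos: [0.5743, 0.0531, 0.1252]
ee_rot: [[-0.997, -0.079, -0.001], [-0.079, 0.997, -0.0], [0.001, -0.0, -1.0]]
wrist_force: [-0.1, -0.8, -0.6]
gripper_width: 0.289
gripper_force: 30.0
```

```bash
python3 -m jog '0 0 0 -35 0;0 0 0 -20 0;0 0 0 0 0;.36 0 0 0 0;.36 0 0 0 0'; python3 -m jog '.36 0 0 30 0;.36 0 0 30 0;.45 -8 -49 0 0;.45 -8 -50 0 0;.45 -8 -49 0 0';  python3 -m jog '.45 -8 -50 0 0;.45 -8 -49 0 0;.45 -8 -50 0 0;.45 -8 -49 0 0;.45 -9 -50 0 0'; python3 -m jog '.45 0 0 0 0;.45 0 0 0 0'; python3 b.py
```

```text
time_s: 22.28
tcp_pos: [0.5756, 0.0532, 0.0719]
ee_rot: [[-0.997, -0.078, 0.002], [-0.078, 0.997, 0.001], [-0.002, 0.001, -1.0]]
wrist_force: [0.6, -0.7, 0.8]
gripper_width: 0.355
gripper_force: 0.0
time_s: 22.9
tcp_pos: [0.551, -0.0959, 0.1318]
ee_rot: [[-0.997, -0.079, 0.002], [-0.079, 0.997, 0.0], [-0.002, -0.0, -1.0]]
wrist_force: [0.8, 0.0, 0.3]
gripper_width: 0.443
gripper_force: 0.0
time_s: 23.52
tcp_pos: [0.5099, -0.3444, 0.1318]
ee_rot: [[-0.997, -0.079, 0.002], [-0.079, 0.997, -0.001], [-0.002, -0.001, -1.0]]
wrist_force: [0.7, 0.4, 0.3]
gripper_width: 0.449
gripper_force: 0.0
time_s: 23.78
tcp_pos: [0.5099, -0.3426, 0.1311]
ee_rot: [[-0.997, -0.078, 0.001], [-0.078, 0.997, -0.0], [-0.001, -0.0, -1.0]]
wrist_force: [-0.7, 0.9, 0.2]
gripper_width: 0.446
gripper_force: 0.0
scene 54 [203.7778 156.4074] [ 0.508  -0.3454  0.016 ]
scene 96 [307.5521 214.2604] [ 0.5581 -0.0288  0.016 ]
scene 109 [339.7982 221.4312] [0.5453 0.0461 0.016 ]
scene 124 [295.2742 238.9435] [ 0.6281 -0.0255  0.016 ]
side 61 [349.1803 193.9016] [0.6918 0.0223 0.016 ]
side 26 [307.8846 193.9231] [0.6184 0.0964 0.016 ]
side 179 [438.9721 302.4525] [ 0.5092 -0.3428  0.016 ]
```

```bash
python3 -m jog '.45 -1 -1 -50 0;.45 0 0 -40 0;.45 0 0 -25 0;.45 0 0 0 0;.45 0 0 0 0'; python3 -m jog '0 0 0 0 0;0 0 0 0 0;0 0 0 0 0;0 0 0 0 0;0 0 0 20 0';  python3 -m jog '0 0 0 45 0;0 0 0 45 0;0 16 49 0 0;0 16 50 0 0;0 16 49 0 0'; python3 -m jog '0 16 50 0 0;0 16 49 0 0;0 16 50 0 0;0 17 49 0 0;0 17 50 0 0'; python3 -m jog '0 0 0 0 0;0 0 0 0 0'
```

```text
time_s: 24.5
tcp_pos: [0.5095, -0.3426, 0.0159]
ee_rot: [[-0.997, -0.08, 0.0], [-0.08, 0.997, -0.0], [-0.0, -0.0, -1.0]]
wrist_force: [-0.2, -0.2, -0.8]
gripper_width: 0.453
gripper_force: 0.0
time_s: 25.12
tcp_pos: [0.5075, -0.3431, 0.0342]
ee_rot: [[-0.997, -0.078, -0.004], [-0.078, 0.997, 0.002], [0.004, 0.002, -1.0]]
wrist_force: [-1.0, -0.8, 0.1]
gripper_width: 0.289
gripper_force: 30.0
time_s: 25.75
tcp_pos: [0.557, -0.1944, 0.1257]
ee_rot: [[-0.997, -0.078, 0.0], [-0.078, 0.997, 0.0], [-0.0, 0.0, -1.0]]
wrist_force: [-0.1, -0.3, -0.7]
gripper_width: 0.288
gripper_force: 30.0
time_s: 26.38
tcp_pos: [0.6391, 0.0538, 0.1254]
ee_rot: [[-0.997, -0.078, -0.0], [-0.078, 0.997, -0.0], [0.0, -0.0, -1.0]]
wrist_force: [-0.0, -1.4, -0.3]
gripper_width: 0.286
gripper_force: 30.0
time_s: 26.62
tcp_pos: [0.6383, 0.0521, 0.1251]
ee_rot: [[-0.997, -0.079, -0.001], [-0.079, 0.997, -0.0], [0.001, -0.0, -1.0]]
wrist_force: [-0.7, 0.7, -0.7]
gripper_width: 0.285
gripper_force: 30.0
```

```bash
python3 -m jog '0 0 0 -35 0;0 0 0 -20 0;0 0 0 0 0;.36 0 0 0 0;.36 0 0 0 0'; python3 -m jog '.36 0 0 30 0;.36 0 0 50 0;.8 0 0 60 0;1 0 0 60 0;1 0 40 0 0';  python3 -m jog '1 -10 50 0 0;1 -10 50 0 0;1 0 25 0 0;1 0 0 0 0;1 0 0 0 0'; python3 - <<'E'
from h import *
c=cap('wrist','w5.png'); s=cap('scene')
cv2.imwrite('pics/s5c.png',cv2.resize(s['pixels'][175:275,260:375,::-1],None,fx=5,fy=5,interpolation=2))
E
```

```text
time_s: 27.25
tcp_pos: [0.6397, 0.0521, 0.0721]
ee_rot: [[-0.997, -0.078, 0.003], [-0.078, 0.997, 0.001], [-0.003, 0.0, -1.0]]
wrist_force: [0.5, 1.2, 0.0]
gripper_width: 0.35
gripper_force: 0.0
time_s: 27.88
tcp_pos: [0.6416, 0.0912, 0.2794]
ee_rot: [[-0.997, -0.075, 0.015], [-0.075, 0.997, 0.004], [-0.015, 0.002, -1.0]]
wrist_force: [-0.4, -0.0, -0.6]
gripper_width: 0.62
gripper_force: 0.0
time_s: 28.5
tcp_pos: [0.6191, 0.2165, 0.2709]
ee_rot: [[-0.997, -0.078, 0.0], [-0.078, 0.997, -0.0], [-0.0, -0.0, -1.0]]
wrist_force: [0.1, -0.0, 0.3]
gripper_width: 0.994
gripper_force: 0.0
```

View pics/w5.png

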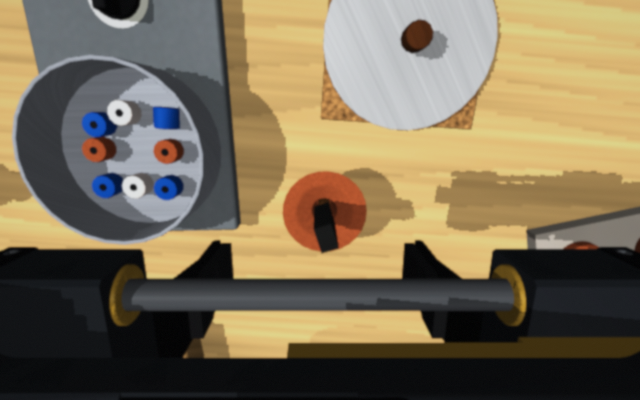

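View pics/s5c.png

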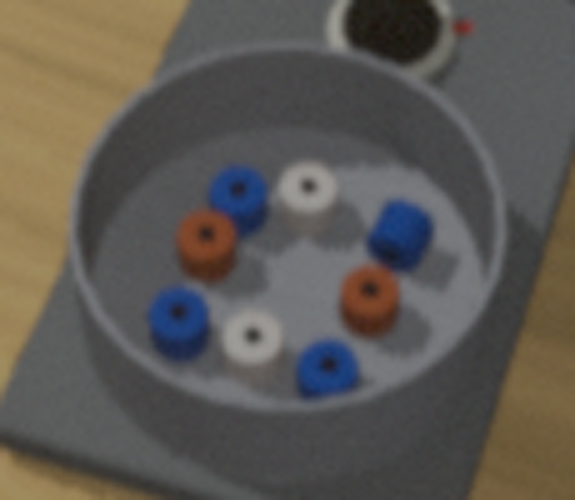

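All eight beads are in the pan, with one blue bead lying on its side. The stick's handle runs from about (322,200) to (328,250). I measure its axis and yaw from a zoom.

```bash
python3 - <<'E'
from h import *
np.set_printoptions(precision=4,suppress=True)
c=cap('wrist'); im=c['pixels'][:,:,::-1][160:260,275:375]
s=cap('scene');d=cap('side')
A=cv2.resize(im,None,fx=5,fy=5,interpolation=2)
B=cv2.resize(s['pixels'][:,:,::-1][250:310,375:435],(250,250),interpolation=2);C=cv2.resize(d['pixels'][:,:,::-1][120:190,250:320],(250,250),interpolation=2)
cv2.imwrite('pics/w6.png',np.hstack([A,np.vstack([B,C])]))
E
```

```text
(no output)
```

View pics/w6.png

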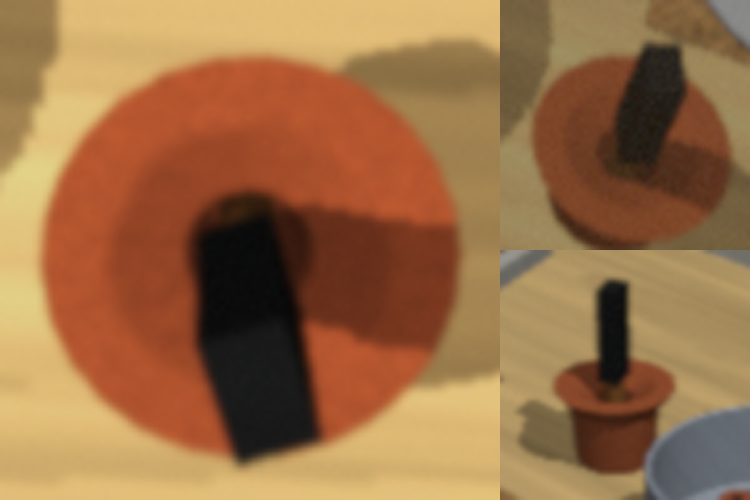

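```bash
python3 - <<'E'
from h import *
np.set_printoptions(precision=4,suppress=True)
c=cap('wrist')
P=[ray(c,275+x/5-.4,160+y/5-.4,.1405) for x,y in [(203,340),(297,318),(318,440),(240,462)]]
P=np.array(P);print(P,P.mean(0))
for a,b in [(0,1),(1,2),(3,2),(0,3)]:
    d=P[b]-P[a];print(np.linalg.norm(d),np.degrees(np.arctan2(d[1],d[0])))
B=[ray(c,275+x/5-.4,160+y/5-.4,.068) for x,y in [(200,235),(275,215)]];print(B)
print('stand',ray(c,275+250/5-.4,160+255/5-.4,.062), 'well',ray(c,275+250/5-.4,160+245/5-.4,.047))
s=cap('scene');d=cap('side')
print(ray(s,375+660/250*60/1-0 if 0 else 375+(662-500)*.24,250+52*.24,.141), ray(d,250+(613-500)*.28,120+(288-250)*.28,.141))
print('stand s',ray(s,375+(631-500)*.24,250+148*.24,.062),'d',ray(d,250+(614-500)*.28,120+(388-250)*.28,.062))
E
```

```text
[[0.6434 0.2162 0.1405]
 [0.6381 0.2321 0.1405]
 [0.6605 0.2379 0.1405]
 [0.6657 0.2245 0.1405]] [0.6519 0.2277 0.1405]
0.01677152537557215 108.32148051870043
0.023068600955752645 14.461517008335035
0.014389252379169725 111.3709074570807
0.023796917459493878 20.367767474307666
[array([0.6451, 0.2154, 0.068 ]), array([0.6394, 0.231 , 0.068 ])]
stand [0.6505 0.2267 0.062 ] well [0.6525 0.2272 0.047 ]
[0.6464 0.2238 0.141 ] [0.6475 0.2189 0.141 ]
stand s [0.6547 0.2278 0.062 ] d [0.6452 0.2176 0.062 ]
```

```bash
python3 -m jog '.7 16 5 0 7;.6 16 5 0 7;.6 0 0 0 0;.6 0 0 0 0'; python3 -m jog '.6 0 0 -50 0;.6 0 0 -50 0;.6 0 0 -50 0;.6 0 0 -15 0;.6 0 0 0 0'; python3 -m jog '.6 0 0 0 0;.6 0 0 0 0'
```

```text
time_s: 29.4
tcp_pos: [0.6505, 0.2271, 0.2704]
ee_rot: [[-0.949, -0.316, -0.001], [-0.316, 0.949, -0.0], [0.001, -0.0, -1.0]]
wrist_force: [0.0, 0.2, -0.0]
gripper_width: 0.646
gripper_force: 0.0
time_s: 30.02
tcp_pos: [0.6509, 0.2273, 0.1058]
ee_rot: [[-0.948, -0.317, -0.0], [-0.317, 0.948, -0.001], [0.0, -0.001, -1.0]]
wrist_force: [1.2, -0.0, -0.4]
gripper_width: 0.603
gripper_force: 0.0
time_s: 30.28
tcp_pos: [0.6519, 0.228, 0.1081]
ee_rot: [[-0.948, -0.317, 0.004], [-0.317, 0.948, 0.002], [-0.004, 0.001, -1.0]]
wrist_force: [0.2, 0.6, 0.4]
gripper_width: 0.599
gripper_force: 0.0
```

```bash
python3 -m jog '0 0 0 0 0;0 0 0 0 0;0 0 0 0 0;0 0 0 0 0;0 0 0 0 0'; python3 -c "
from h import *
c=cap('wrist','w7.png')
A=cv2.resize(c['pixels'][180:300,230:410,::-1],None,fx=2.5,fy=2.5);s=cap('scene');d=cap('side')
B=cv2.resize(s['pixels'][230:320,360:450,::-1],(300,300));C=cv2.resize(d['pixels'][100:190,240:330,::-1],(300,300))
cv2.imwrite('pics/w7.png',np.vstack([np.hstack([A,np.zeros((300,150,3),np.uint8)]),np.hstack([B,C])]))"
```

```text
time_s: 30.9
tcp_pos: [0.6509, 0.2274, 0.1055]
ee_rot: [[-0.948, -0.317, -0.0], [-0.317, 0.948, -0.0], [0.0, -0.0, -1.0]]
wrist_force: [-0.1, -0.2, -0.2]
gripper_width: 0.181
gripper_force: 30.0
```

View pics/w7.png

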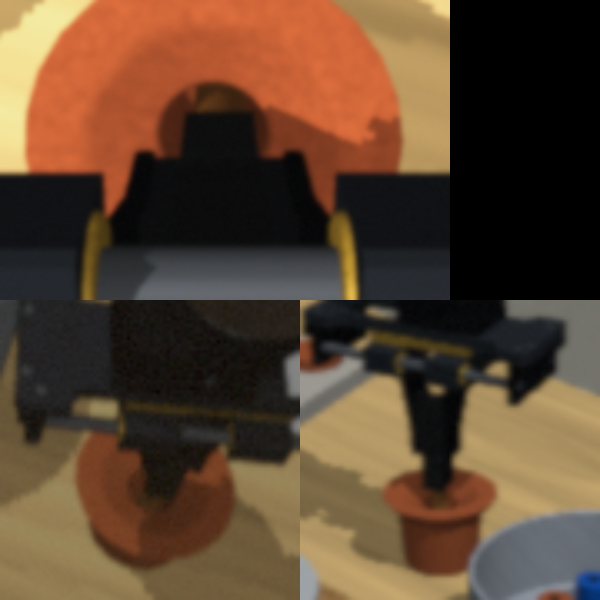

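```bash
python3 -m jog '0 0 0 20 0;0 0 0 35 0;0 0 0 35 0;0 0 0 30 0;0 0 0 0 0'; python3 -m jog '0 -9 -42 0 0;0 -9 -42 0 0;0 -9 -42 0 0;0 -9 -42 0 0;0 -9 -42 0 0'; python3 -m jog '0 0 0 0 0;0 0 0 0 0'; python3 -c "
from h import *
s=cap('scene');d=cap('side')
B=cv2.resize(s['pixels'][130:290,240:400,::-1],(400,400));C=cv2.resize(d['pixels'][90:250,250:410,::-1],(400,400))
cv2.imwrite('pics/w8.png',np.hstack([B,C]))"
```

```text
time_s: 31.68
tcp_pos: [0.6521, 0.2279, 0.2287]
ee_rot: [[-0.948, -0.317, 0.005], [-0.317, 0.948, 0.003], [-0.006, 0.001, -1.0]]
wrist_force: [0.7, -0.0, -1.4]
gripper_width: 0.181
gripper_force: 30.0
time_s: 32.3
tcp_pos: [0.6046, 0.016, 0.2238]
ee_rot: [[-0.948, -0.317, -0.003], [-0.317, 0.948, -0.0], [0.003, 0.001, -1.0]]
wrist_force: [0.2, -0.6, -0.6]
gripper_width: 0.179
gripper_force: 30.0
time_s: 32.55
tcp_pos: [0.6056, 0.0175, 0.2245]
ee_rot: [[-0.948, -0.317, -0.002], [-0.317, 0.948, 0.0], [0.001, 0.001, -1.0]]
wrist_force: [0.1, 0.1, -1.1]
gripper_width: 0.181
gripper_force: 30.0
```

View pics/w8.png

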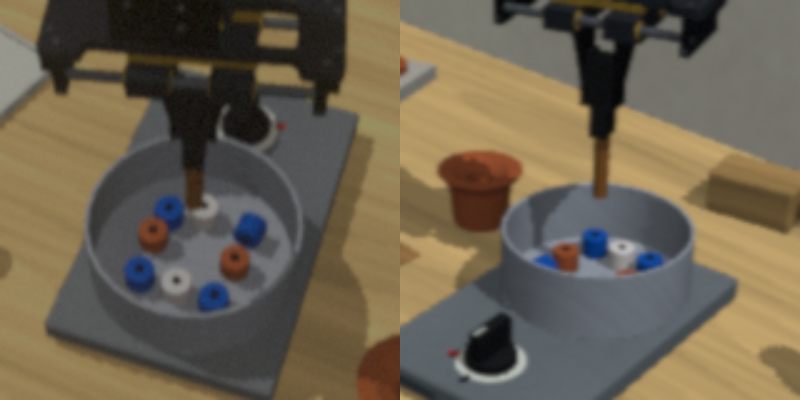

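The stick is held upright over the pan's middle, and the centre below it is clear. Lowering it now.

```bash
python3 -m jog '0 0 0 -30 0;0 0 0 -30 0;0 0 0 -14 0;0 0 0 -7 0;0 0 0 0 0'; python3 -m jog '0 0 0 0 0;0 11 0 0 0;0 11 0 0 0;0 11 0 0 0;0 10 0 0 0'; python3 -m jog '0 0 0 0 0'
```

```text
time_s: 33.28
tcp_pos: [0.6063, 0.0177, 0.1448]
ee_rot: [[-0.948, -0.318, 0.0], [-0.318, 0.948, -0.0], [-0.0, -0.0, -1.0]]
wrist_force: [0.1, 0.1, 0.3]
gripper_width: 0.185
gripper_force: 30.0
time_s: 33.9
tcp_pos: [0.6498, 0.0173, 0.1444]
ee_rot: [[-0.948, -0.317, -0.0], [-0.317, 0.948, -0.0], [0.0, -0.0, -1.0]]
wrist_force: [-0.0, -0.4, -0.2]
gripper_width: 0.182
gripper_force: 30.0
time_s: 34.02
tcp_pos: [0.6497, 0.0173, 0.1441]
ee_rot: [[-0.948, -0.317, -0.0], [-0.317, 0.948, -0.0], [0.0, -0.0, -1.0]]
wrist_force: [-0.1, -0.5, -0.3]
gripper_width: 0.181
gripper_force: 30.0
```

```bash
python3 -m jog '0 -6 21 -1 0;0 -16 16 0 0;0 -21 6 0 0;0 -21 -6 0 0;0 -16 -16 0 0'; python3 -m jog '0 -6 -21 0 0;0 6 -21 0 0;0 16 -16 0 0;0 21 -6 0 0;0 21 6 0 0'; python3 -m jog '0 16 16 0 0;0 6 21 0 0'
```

```text
time_s: 34.65
tcp_pos: [0.5676, 0.0398, 0.1438]
ee_rot: [[-0.948, -0.32, 0.0], [-0.32, 0.948, 0.0], [-0.0, 0.0, -1.0]]
wrist_force: [-0.7, -0.3, -0.9]
gripper_width: 0.184
gripper_force: 30.0
time_s: 35.28
tcp_pos: [0.6274, -0.021, 0.1436]
ee_rot: [[-0.949, -0.316, -0.0], [-0.316, 0.949, -0.0], [0.0, -0.0, -1.0]]
wrist_force: [0.6, 0.3, -0.4]
gripper_width: 0.179
gripper_force: 30.0
time_s: 35.52
tcp_pos: [0.6496, 0.0173, 0.1432]
ee_rot: [[-0.949, -0.316, -0.0], [-0.316, 0.949, -0.0], [0.0, -0.0, -1.0]]
wrist_force: [-0.4, 0.7, -2.0]
gripper_width: 0.182
gripper_force: 30.0
```

Tracking is exact, so I do two and a half more rounds.

```bash
python3 -m jog '0 -6 21 0 0;0 -16 16 0 0;0 -21 6 0 0;0 -21 -6 0 0;0 -16 -16 0 0'>/dev/null; python3 -m jog '0 -6 -21 0 0;0 6 -21 0 0;0 16 -16 0 0;0 21 -6 0 0;0 21 6 0 0'>/dev/null; python3 -m jog '0 16 16 0 0;0 6 21 0 0'
python3 -m jog '0 -6 21 0 0;0 -16 16 0 0;0 -21 6 0 0;0 -21 -6 0 0;0 -16 -16 0 0'>/dev/null; python3 -m jog '0 -6 -21 0 0;0 6 -21 0 0;0 16 -16 0 0;0 21 -6 0 0;0 21 6 0 0'>/dev/null; python3 -m jog '0 16 16 0 0;0 6 21 0 0'
python3 -m jog '0 -6 21 0 0;0 -16 16 0 0;0 -21 6 0 0;0 -21 -6 0 0;0 -16 -16 0 0'>/dev/null; python3 -m jog '0 -6 -21 0 0;0 0 0 0 0;0 0 0 0 0'
python3 -m jog '0 20 0 0 0;0 21 0 0 0;0 0 0 0 0;0 0 0 0 0'
python3 -c "
from h import *
s=cap('scene');d=cap('side')
B=cv2.resize(s['pixels'][150:280,250:380,::-1],(400,400));C=cv2.resize(d['pixels'][120:250,260:390,::-1],(400,400))
cv2.imwrite('pics/w9.png',np.hstack([B,C]))"
```

```text
time_s: 37.02
tcp_pos: [0.6494, 0.0173, 0.1433]
ee_rot: [[-0.949, -0.316, -0.0], [-0.316, 0.949, -0.0], [0.0, -0.0, -1.0]]
wrist_force: [-0.6, 0.0, -1.3]
gripper_width: 0.181
gripper_force: 30.0
time_s: 38.52
tcp_pos: [0.6493, 0.0173, 0.1433]
ee_rot: [[-0.949, -0.316, -0.0], [-0.316, 0.949, -0.0], [0.0, -0.0, -1.0]]
wrist_force: [0.3, 0.2, -0.6]
gripper_width: 0.181
gripper_force: 30.0
time_s: 39.52
tcp_pos: [0.5633, 0.0173, 0.1438]
ee_rot: [[-0.948, -0.317, 0.001], [-0.317, 0.948, 0.0], [-0.001, -0.0, -1.0]]
wrist_force: [-0.3, -0.1, -2.2]
gripper_width: 0.18
gripper_force: 30.0
time_s: 40.02
tcp_pos: [0.6033, 0.0175, 0.1431]
ee_rot: [[-0.948, -0.317, -0.001], [-0.317, 0.948, -0.0], [0.001, 0.0, -1.0]]
wrist_force: [-0.9, -0.8, -0.8]
gripper_width: 0.177
gripper_force: 30.0
```

View pics/w9.png

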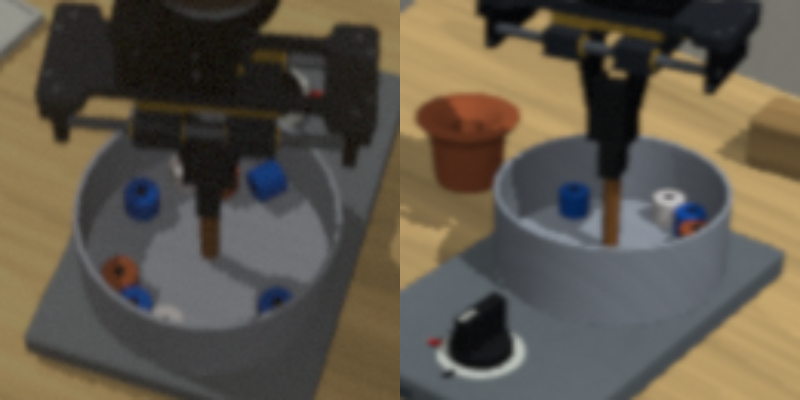

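The beads have been pushed about, with several against the wall, and the stick is upright. Now I return the stick.

```bash
python3 -m jog '0 0 0 30 0;0 0 0 35 0;0 0 0 20 0;0 0 0 0 0'; python3 -m jog '0 10 42 0 0;0 10 42 0 0;0 10 42 0 0;0 9 42 0 0;0 9 42 0 0'; python3 -m jog '0 0 0 0 0;0 0 0 0 0;0 0 0 0 0'
```

```text
time_s: 40.62
tcp_pos: [0.6043, 0.0176, 0.2306]
ee_rot: [[-0.948, -0.318, 0.004], [-0.318, 0.948, 0.001], [-0.004, -0.0, -1.0]]
wrist_force: [0.1, 1.0, -1.2]
gripper_width: 0.186
gripper_force: 30.0
time_s: 41.25
tcp_pos: [0.6511, 0.2285, 0.2267]
ee_rot: [[-0.948, -0.317, -0.003], [-0.317, 0.948, -0.001], [0.003, -0.0, -1.0]]
wrist_force: [0.1, -0.1, -1.1]
gripper_width: 0.182
gripper_force: 30.0
time_s: 41.62
tcp_pos: [0.6516, 0.2262, 0.2283]
ee_rot: [[-0.949, -0.316, -0.001], [-0.316, 0.949, -0.0], [0.001, -0.0, -1.0]]
wrist_force: [-1.2, -0.3, -0.6]
gripper_width: 0.183
gripper_force: 30.0
```

```bash
python3 -m jog '0 0 1 -35 0;0 0 0 -30 0;0 0 0 -20 0;0 0 0 -15 0;0 0 0 -8 0'; python3 -m jog '0 0 0 -8 0;0 0 0 -5 0;0 0 0 0 0;0 0 0 0 0'
```

```text
time_s: 42.25
tcp_pos: [0.6519, 0.2277, 0.1201]
ee_rot: [[-0.949, -0.317, -0.0], [-0.317, 0.949, -0.0], [0.0, -0.0, -1.0]]
wrist_force: [-0.3, 0.3, -0.2]
gripper_width: 0.183
gripper_force: 30.0
time_s: 42.75
tcp_pos: [0.6517, 0.2281, 0.1076]
ee_rot: [[-0.948, -0.317, -0.001], [-0.317, 0.948, -0.001], [0.001, -0.0, -1.0]]
wrist_force: [-0.8, -1.3, -1.0]
gripper_width: 0.183
gripper_force: 30.0
```

```bash
python3 -m jog '0 0 0 -1 0;.5 0 0 0 0;.6 0 0 0 0;.6 0 0 0 0;.6 0 0 30 0'; python3 -m jog '.6 0 0 50 0;.6 0 0 50 0;.6 -30 10 0 0;.6 -50 20 0 0;.6 -50 24 0 0'; python3 -m jog '.6 -52 24 0 0;.6 0 0 0 0;.6 0 0 0 0'; python3 -c "
from h import *
s=cap('scene');d=cap('side')
B=cv2.resize(s['pixels'][150:310,250:490,::-1],None,fx=2,fy=2);C=cv2.resize(d['pixels'][100:260,200:400,::-1],(300,320))
cv2.imwrite('pics/w10.png',np.hstack([B,C]))"
```

```text
time_s: 43.38
tcp_pos: [0.6504, 0.2278, 0.134]
ee_rot: [[-0.948, -0.317, -0.005], [-0.317, 0.948, -0.002], [0.006, -0.001, -1.0]]
wrist_force: [-0.2, -0.2, 1.0]
gripper_width: 0.545
gripper_force: 0.0
time_s: 44.0
tcp_pos: [0.5208, 0.2827, 0.2368]
ee_rot: [[-0.949, -0.316, 0.001], [-0.316, 0.949, 0.001], [-0.001, 0.001, -1.0]]
wrist_force: [0.7, 1.9, 0.5]
gripper_width: 0.599
gripper_force: 0.0
time_s: 44.38
tcp_pos: [0.4701, 0.3068, 0.2371]
ee_rot: [[-0.948, -0.318, 0.001], [-0.318, 0.948, 0.001], [-0.001, 0.001, -1.0]]
wrist_force: [0.4, -0.5, 0.3]
gripper_width: 0.598
gripper_force: 0.0
```

View pics/w10.png

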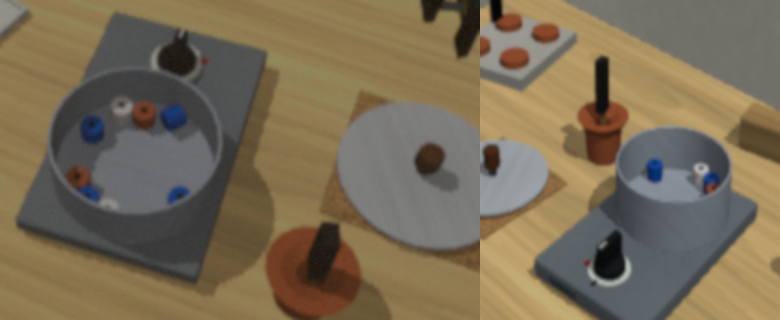

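The stick stands in its stand, all 8 beads are in the pan and the lid is on the mat. Next I grasp the lid.

```bash
python3 -m jog '.6 -3 -2 -50 -7;.6 0 0 -50 -7;.6 0 0 -50 0;.6 0 0 -35 0;.6 0 0 0 0'; python3 -m jog '.6 0 0 -17 0;.6 0 0 0 0;.6 0 0 0 0;0 0 0 0 0;0 0 0 0 0'; python3 -m jog '0 0 0 0 0;0 0 0 0 0;0 0 0 0 0'
```

```text
time_s: 45.1
tcp_pos: [0.4664, 0.3022, 0.0486]
ee_rot: [[-0.997, -0.076, -0.005], [-0.076, 0.997, -0.005], [0.005, -0.005, -1.0]]
wrist_force: [-0.2, 1.0, 0.1]
gripper_width: 0.6
gripper_force: 0.0
time_s: 45.72
tcp_pos: [0.4672, 0.3046, 0.0353]
ee_rot: [[-0.997, -0.079, 0.001], [-0.079, 0.997, 0.001], [-0.001, 0.001, -1.0]]
wrist_force: [-0.5, 0.1, 0.9]
gripper_width: 0.455
gripper_force: 0.0
time_s: 46.1
tcp_pos: [0.467, 0.3045, 0.0349]
ee_rot: [[-0.997, -0.079, 0.0], [-0.079, 0.997, 0.0], [-0.0, 0.0, -1.0]]
wrist_force: [-0.8, 0.1, 2.6]
gripper_width: 0.312
gripper_force: 30.0
```

```bash
python3 -m jog '0 0 0 25 0;0 0 0 50 0;0 0 0 50 0;0 0 0 40 0;0 23 -47 0 0'; python3 -m jog '0 23 -48 0 0;0 23 -48 0 0;0 23 -48 0 0;0 23 -48 0 0;0 22 -48 0 0'; python3 -m jog '0 0 0 0 0;0 0 0 0 0;0 0 0 0 0'
```

```text
time_s: 46.72
tcp_pos: [0.491, 0.2602, 0.2029]
ee_rot: [[-0.996, -0.084, 0.006], [-0.084, 0.996, 0.006], [-0.006, 0.005, -1.0]]
wrist_force: [0.9, -1.5, -3.7]
gripper_width: 0.312
gripper_force: 30.0
time_s: 47.35
tcp_pos: [0.6036, 0.0157, 0.1982]
ee_rot: [[-0.997, -0.078, -0.003], [-0.078, 0.997, 0.0], [0.003, 0.0, -1.0]]
wrist_force: [0.8, 0.1, -2.5]
gripper_width: 0.314
gripper_force: 30.0
time_s: 47.72
tcp_pos: [0.6033, 0.0184, 0.1992]
ee_rot: [[-0.997, -0.08, -0.001], [-0.08, 0.997, 0.0], [0.001, 0.0, -1.0]]
wrist_force: [-0.5, -0.1, -2.8]
gripper_width: 0.31
gripper_force: 30.0
```

```bash
python3 -m jog '0 1 -1 -35 0;0 0 0 -25 0;0 0 0 -10 0;0 0 0 0 0;0 0 0 0 0'; python3 -m jog '0 0 0 -4 0;0 0 0 -4 0;0 0 0 -3 0;0 0 0 0 0;0 0 0 0 0'
```

```text
time_s: 48.35
tcp_pos: [0.6058, 0.0169, 0.131]
ee_rot: [[-0.997, -0.079, 0.003], [-0.079, 0.997, 0.0], [-0.003, 0.0, -1.0]]
wrist_force: [0.2, 0.2, -1.8]
gripper_width: 0.308
gripper_force: 30.0
time_s: 48.98
tcp_pos: [0.605, 0.0163, 0.1186]
ee_rot: [[-0.997, -0.079, -0.0], [-0.079, 0.997, -0.0], [0.0, -0.0, -1.0]]
wrist_force: [0.3, 0.3, -2.9]
gripper_width: 0.314
gripper_force: 30.0
```

```bash
python3 -m jog '0 0 0 -1 0;0 0 0 -1 0;0 0 0 0 0;0 0 0 0 0'; python3 -m jog '.6 0 0 0 0;.6 0 0 0 0;.6 0 0 20 0;.6 0 0 50 0;.6 0 0 50 0'; python3 -m jog '.6 -60 0 0 0;.6 -55 0 0 0;.6 0 0 0 0;.6 0 0 0 0'; python3 - <<'E'
from h import *
np.set_printoptions(precision=4,suppress=True)
c=cap('wrist'); s=cap('scene'); d=cap('side')
A=c['pixels'][:,:,::-1][20:300,200:440]
B=cv2.resize(s['pixels'][150:290,250:390,::-1],(280,280));C=cv2.resize(d['pixels'][120:260,250:390,::-1],(280,280))
cv2.imwrite('pics/w11.png',np.hstack([A,B,C]))
h=cv2.cvtColor(c['pixels'],cv2.COLOR_RGB2HSV)
m=((h[:,:,2]<45)).astype(np.uint8);m[250:]=0
n,l,st,ce=cv2.connectedComponentsWithStats(m)
for i in range(1,n):
    if st[i,4]>200: print(st[i],ce[i],ray(c,*ce[i],.054))
E
```

```text
time_s: 49.48
tcp_pos: [0.6051, 0.0164, 0.1178]
ee_rot: [[-0.997, -0.079, 0.001], [-0.079, 0.997, -0.0], [-0.001, -0.0, -1.0]]
wrist_force: [-3.2, 0.2, 5.9]
gripper_width: 0.315
gripper_force: 30.0
time_s: 50.1
tcp_pos: [0.6049, 0.0163, 0.2373]
ee_rot: [[-0.997, -0.078, -0.001], [-0.078, 0.997, -0.0], [0.001, -0.0, -1.0]]
wrist_force: [1.1, -0.6, 0.2]
gripper_width: 0.596
gripper_force: 0.0
time_s: 50.6
tcp_pos: [0.4907, 0.0165, 0.2372]
ee_rot: [[-0.997, -0.079, 0.002], [-0.079, 0.997, 0.0], [-0.002, 0.0, -1.0]]
wrist_force: [-0.2, -0.2, 0.7]
gripper_width: 0.599
gripper_force: 0.0
[ 283  119   44   48 1450] [305.0731 142.5841] [0.4483 0.0013 0.054 ]
```

View pics/w11.png

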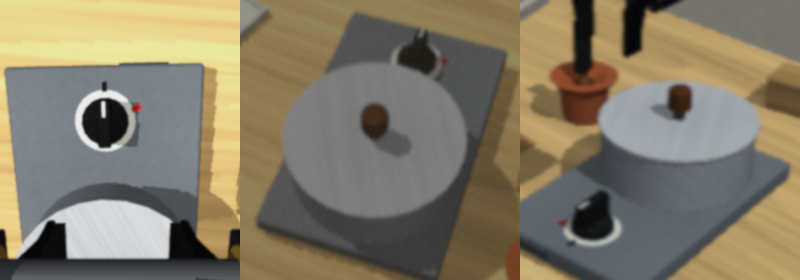

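The lid is seated and flat. The dial is at about (0.450, 0.002), matching the pan centre minus 155 mm. Next I move over it.

```bash
python3 -m jog '.5 -41 -15 0 1;.5 0 0 -50 0;.5 0 0 -50 0;.5 0 0 -40 0;.5 0 0 0 0'; python3 -m jog '.5 0 0 -20 0;.5 0 0 -20 0;.5 0 0 0 0;.5 0 0 0 0'; python3 -c "
from h import *
print(r.sense()['joints'])"
```

```text
time_s: 51.38
tcp_pos: [0.4476, 0.0007, 0.094]
ee_rot: [[-0.995, -0.095, -0.007], [-0.095, 0.995, -0.003], [0.008, -0.002, -1.0]]
wrist_force: [1.0, -0.1, 0.4]
gripper_width: 0.5
gripper_force: 0.0
time_s: 51.88
tcp_pos: [0.4505, 0.0018, 0.058]
ee_rot: [[-0.995, -0.096, 0.003], [-0.096, 0.995, 0.001], [-0.003, 0.0, -1.0]]
wrist_force: [-0.2, 1.0, 0.2]
gripper_width: 0.496
gripper_force: 0.0
[ 2.10190952e+01  1.78479622e+01 -3.63020596e+01  4.00644033e-02
 -3.56825550e+01 -1.05526194e+02]
```

```bash
python3 -m jog '.5 0 0 -5 0;.5 0 0 0 0;0 0 0 0 0;0 0 0 0 0;0 0 0 0 0'; python3 -m jog '0 0 0 0 0;0 0 0 0 -6;0 0 0 0 -8;0 0 0 0 -8;0 0 0 0 -8';  python3 -m jog '0 0 0 0 -8;0 0 0 0 -8;0 0 0 0 -8;0 0 0 0 -6;0 0 0 0 0'; python3 -c "
from h import *
print(r.sense()['joints'],r.sense()['moment'])"
```

```text
time_s: 52.5
tcp_pos: [0.4489, 0.0014, 0.0517]
ee_rot: [[-0.995, -0.096, 0.0], [-0.096, 0.995, 0.0], [-0.0, 0.0, -1.0]]
wrist_force: [-0.5, 0.3, -0.4]
gripper_width: 0.245
gripper_force: 0.0
time_s: 53.12
tcp_pos: [0.4491, 0.0011, 0.0517]
ee_rot: [[-0.908, 0.419, 0.0], [0.419, 0.908, -0.0], [-0.0, -0.0, -1.0]]
wrist_force: [0.6, -1.5, 0.6]
gripper_width: 0.148
gripper_force: 30.0
time_s: 53.75
tcp_pos: [0.4494, 0.0015, 0.0517]
ee_rot: [[-0.581, 0.814, 0.001], [0.814, 0.581, 0.0], [-0.0, 0.001, -1.0]]
wrist_force: [-0.1, -0.3, -1.5]
gripper_width: 0.145
gripper_force: 30.0
[ 2.10198050e+01  1.84605929e+01 -3.67266689e+01  8.95670026e-03
 -3.47536766e+01 -1.65474730e+02] [-0.17867633 -0.42468311 -0.17744197]
```

```bash
python3 -m jog '0 0 0 0 -4;0 0 0 0 -3;0 0 0 0 0;.5 0 0 0 0;.5 0 0 0 0'; python3 -m jog '.5 0 0 20 0;.5 0 0 50 0;.5 0 0 50 5;.5 0 0 50 5;.5 -30 -30 0 5'; python3 -m jog '.5 -30 -60 0 5;.5 0 -50 0 5;.5 0 0 0 0;.5 0 0 0 0;.5 0 0 0 0'; python3 -c "
from h import *
c=cap('scene');d=cap('side')
B=cv2.resize(c['pixels'][130:310,180:480,::-1],(480,288));C=cv2.resize(d['pixels'][110:260,230:395,::-1],(317,288))
cv2.imwrite('pics/w12.png',np.hstack([B,C]))"
```

```text
time_s: 54.38
tcp_pos: [0.4483, 0.0012, 0.0515]
ee_rot: [[-0.478, 0.878, -0.001], [0.878, 0.478, -0.0], [0.0, -0.001, -1.0]]
wrist_force: [-0.1, -0.4, 0.8]
gripper_width: 0.292
gripper_force: 0.0
time_s: 55.0
tcp_pos: [0.422, -0.0277, 0.2256]
ee_rot: [[-0.693, 0.721, 0.009], [0.721, 0.693, 0.002], [-0.005, 0.008, -1.0]]
wrist_force: [-0.3, -0.1, -1.3]
gripper_width: 0.501
gripper_force: 0.0
time_s: 55.62
tcp_pos: [0.391, -0.1337, 0.2215]
ee_rot: [[-0.805, 0.594, -0.0], [0.594, 0.805, 0.0], [0.0, -0.0, -1.0]]
wrist_force: [0.9, -0.2, 0.4]
gripper_width: 0.503
gripper_force: 0.0
```

View pics/w12.png

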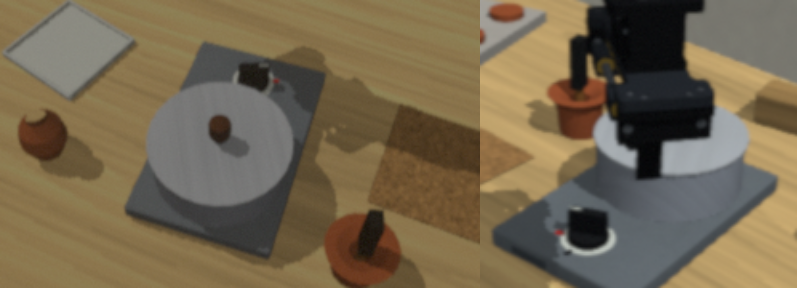

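The dial bar is turned across to the red mark and stays there. The lid is seated, the stick is in its stand, the tray is empty and the vase is untouched.

```bash
python3 -c "
from station import r
print(r.finish_job())"
```

```text
the job is handed in; nothing more can be done
None
```

I finished the whole sequence and handed the job in at about 56 s of the 210 s limit: all eight beads are in the pan and stirred, the stick is back in its stand, the lid is seated and the dial is on. That is from the camera views and arm readings; the hand-in call returned no verdict.

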